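# Pin the medicine box shut

### The job

Before the shift ends, secure the grey steel medicine box: take the long lock pin, the one with the straight crossbar handle, out of its stand and drop it fully home through the hole in the lid's tab and the lug below it, so that its collar rests flat on the tab. Leave the lid shut, and leave the short pin with the round knob in the stand.

Things in the scene. Friction and masses are not known exactly. Their poses are not given: they have to be found in the camera images.
- lock_pin_bar (a point): Centre of the crossbar handle of the loose 150 g steel lock pin. Bar: 52 mm along y, 14 mm thick along x (pinch here), 16 mm high; z up along the pin. Below it a 12 mm stem, a round collar 44 mm wide (top 28, underside 34 mm below this point), and the shank: 14 mm thick, 56 mm long, last 16 mm tapered to a 5 mm tip. It hangs upright by its collar in a hole of the stand; lift it straight up.
- short_pin_knob (a point): Centre of the round knob, 32 mm wide, of the short steel pin, a bystander beside the lock pin: same collar, shank only 18 mm, too short for the box. The pins hang in two 22 mm holes, 110 mm apart, of an open aluminium stand fixed to the worktop (70 mm deep, 200 mm wide, 80 mm high).
- lid_hole (a point): Centre of the mouth of the upright 28 mm hole in the steel tab (64 mm wide, 6 mm thick) at the front of the box's shut lid, 90 mm above the worktop. x points to the box's back, z up. 16 mm under the tab the same hole goes through the box's 8 mm lug; free below. Any turn of the pin about its axis fits. Box 130 x 190 mm, fixed, its middle 94 mm behind the hole, bail handle on the lid up to 101 mm.

How it is judged:
At the end, for the whole second after the job is handed in: The lock pin stands in the lid's hole, within 10 degrees of upright, its bar within 15 mm of the hole's axis and 28 to 40 mm above the tab (collar down); the lid is shut (hole below 100 mm); the short pin is within 30 mm of its start (horizontal distance between lock_pin_bar and lid_hole below 0.015 m and z of lock_pin_bar in the frame of lid_hole between 0.028 and 0.04 m and angle between lock_pin_bar's own z axis and vertical below 0.175 rad and height (world z) of lid_hole below 0.1 m and distance of short_pin_knob from where it was at the start of the episode below 0.03 m); the robot touches nothing.
It fails at once if the short pin is taken out of the stand (distance of short_pin_knob from where it was at the start of the episode above 0.05 m).
It also fails if it takes over 35 s, if anything falls off the work surface, if the arm or the gripper's body presses on something with over 40 N, if the wrist force passes 120 N, or if a joint passes its speed limit or range.

### The arm

A 6-joint arm with a two-finger parallel gripper is mounted at the origin on a cart in front of the work surface, level with it; the furniture and walls round the work are solid. World frame = base frame: x ahead of the robot, y to its left, z up, the work surface at z = 0. Lengths are in m, angles in rad, forces in N, time in s.
With the tool pointing down it reaches from about 0.425 to 0.925 m from the base axis. Payload 12.5 kg.
Tool frame: the origin (TCP) lies between the finger pads; the fingertips stand 11 mm ahead of it and the grasp point (between the pads) lies 8 mm behind it (manip.finger_overhang is the distance from the TCP to the fingertips, in m); z points along the fingers, y is the line along which they close (so a half turn about z gives the same grasp; the last joint's range is limited). The gripper opens to 85 mm and grips with 20 to 120 N. Pads are 22 mm wide; open, the fingers measure 114 mm over their backs; the gripper's body (76 mm by 85 mm) begins 54 mm behind the grasp point. The pads swing forward as they close: fully open they stand 13 mm farther back than shut.
Start: joints at [1.062, 0.491, 1.559, -0, 1.092, -0.106], TCP at [0.245, 0.575, 0.242] pointing down, gripper open.
Joint ranges: [-3.1, 3.1], [-0.84, 2.19], [0.05, 2.79], [-1.13, 4.28], [0.06, 2.93], [-2.69, 2.69]. Speed limits (rad/s): [2.22, 2.22, 2.79, 3.14, 3.14, 3.14].

### API

Orientations are given as a 3x3 rotation matrix whose columns are the frame's x, y, z axes.
In Python, from rig import manip, get_image, camera_info gives the robot as it stands. The module is installed in compiled form; this text tells all that it offers.
- The arm moves only by the tool arm_command, never from a script. Its argument "targets" is a list of rows, each a list of 7 numbers: the turn, a rotation vector about the tool's x, y, z in degrees, then the shift along the tool's x, y, z in mm, then the closure in counts, from 0 (fully open) to 255 (shut). A call has exactly 5 rows; each row is the pose to reach, as a shift and turn from the pose commanded when the call began, along the tool's axes at that moment; what a row does not reach only later rows make up. A row lasts 1/10 s, in which the tool goes at most 50 mm and 8.59 degrees, less where a joint would pass 70% of its speed; a pose out of reach is approached as far as the arm can. A call with a gripper value outside its range is refused whole. The fingers move at their own pace and stop on an object; "grip_force" is the grip in N (left out, the last holds). Time passes only in rows, so rows that repeat a pose let the fingers close, or fill a call up. It gives the time, the measured TCP pose, the force, the opening and the grip force at its end, in the units of the state.
- manip.get_state(): the state, without advancing time (a new reading comes with each control period).
- get_image(name): name is "scene" or "top"; returns the picture (480x640x3 uint8, blue, green, red); there is no depth.
- camera_info(name): a dict with "fov_y" (degrees; the focal length in pixels is half the picture's height over the tangent of half this angle, whatever the lens; pixels are square), "cx", "cy" (the principal point, pixels), "R" (3x3) and "t" (3): a world point X has camera coordinates R X + t. Camera axes: x right, y down, z forward; pixel columns grow to the right and rows downward; lengths in m; the calibration is good to about 2 mm. A picture is of the moment at which its call begins. camera_info takes no time and is no camera call.
- manip.close_job(): hands the job in; it is judged then, once.
The state is a dict: "time": time; "q": joint angles; "joint_velocities": joint speeds; "joint_efforts": joint torques, N m; "tcp_pos": TCP position; "tcp_rot": TCP orientation; "contact_force": force on the tool from outside, world axes, zero at the start; "torque": the same for the moment, N m; "finger_gap": opening from 0.0 (shut) to 1.0 (fully open); "grasp_force": force on a finger pad.
Only numpy, scipy, OpenCV 4.12 (cv2) and the standard library are available. Lean on these libraries where they do the work, as an engineer would, in place of code of your own. Each camera call takes 0.05 s, during which the arm holds its last target. There are 200 camera calls.

## Working session

There is one attempt and no reset: what is moved stays moved. The work goes in short steps, Python scripts to look and compute and a tool call to move; the robot and the scene stay as the last step left them, time stands still between calls to the robot, and variables do not carry over. Pictures are saved under pics/ and viewed, at most 10 in all, crops included, and the job is handed in when it is done.

Besides the shell and the picture viewer there is one more tool, called after "Emit:" as name(argument=value, ...) on one line, values as JSON. arm_command: Moves the arm, as the interface text tells. Its arguments: {"type":"object","properties":{"targets":{"type":"array"},"grip_force":{"type":"number"}},"required":["targets"]}

```bash
mkdir -p pics; python3 - <<'E'
from rig import manip,get_image,camera_info
import cv2,numpy as np
np.set_printoptions(precision=4,suppress=True)
for n in("scene","top"):
    cv2.imwrite(f"pics/{n}0.png",get_image(n)); print(n,camera_info(n))
s=manip.get_state(); print(s); print(manip.finger_overhang)
E
```

```text
scene {'fov_y': 46.90264423187714, 'cx': 318.4667944635874, 'cy': 239.35685520456718, 'R': array([[ 0.5154, -0.8569,  0.0119],
       [-0.5455, -0.3387, -0.7666],
       [ 0.6609,  0.3886, -0.642 ]]), 't': array([-0.328 ,  0.3804,  0.7564])}
top {'fov_y': 45.89556574896699, 'cx': 332.0130244881322, 'cy': 240.95237780292626, 'R': array([[ 0.0102, -0.9999, -0.0089],
       [-0.9801, -0.0083, -0.1981],
       [ 0.1981,  0.0107, -0.9801]]), 't': array([-0.0801,  0.5544,  1.198 ])}
{'time': 0.1, 'q': array([ 1.0624,  0.4915,  1.5594,  0.    ,  1.0917, -0.1056]), 'joint_velocities': array([-0.0011, -0.0008, -0.0018,  0.0007, -0.0011,  0.0014]), 'joint_efforts': array([  0.0033, -61.9449, -26.2028,  -0.0001,   0.0029,   0.    ]), 'tcp_pos': array([0.2449, 0.5749, 0.2418]), 'tcp_rot': array([[-0.92  ,  0.392 , -0.0004],
       [ 0.392 ,  0.92  , -0.0008],
       [ 0.0001, -0.0009, -1.    ]]), 'contact_force': array([-0.7391,  0.7121, -0.3266]), 'torque': array([ 0.0143, -0.0097, -0.0208]), 'grasp_force': 0.0, 'finger_gap': 1.0013283500568368}
0.011
```

View pics/scene0.png

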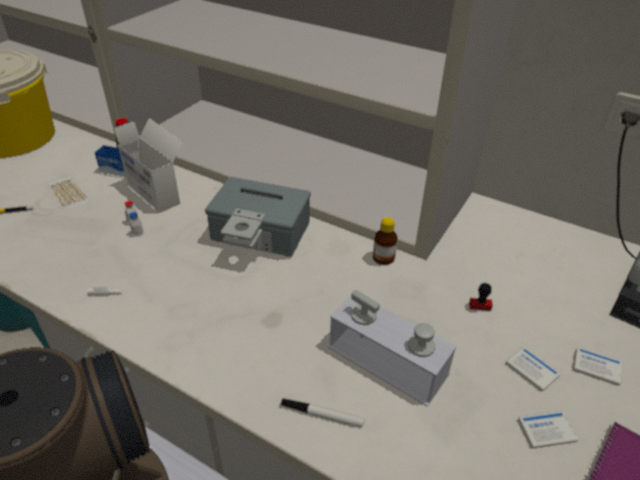

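View pics/top0.png

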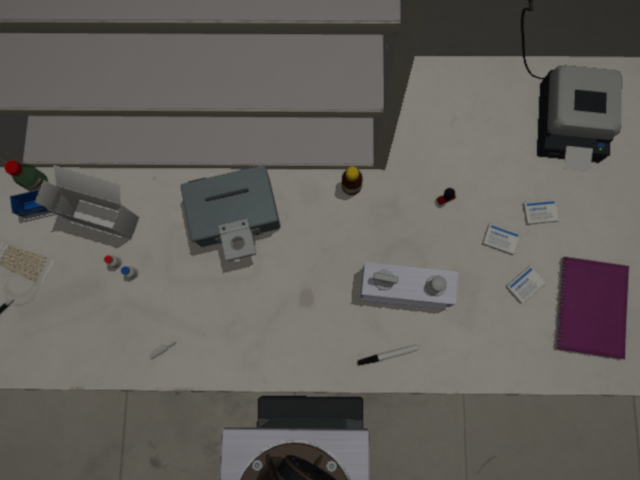

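The scene view shows the box tab hole near (242,227), the lock pin bar near (364,302) and the short pin knob near (424,333). In the top view they sit at (238,242), (384,278) and (437,284). I'll zoom in on both for exact pixels.

```bash
python3 - <<'E'
import cv2,numpy as np
a=cv2.imread("pics/scene0.png");b=cv2.imread("pics/top0.png")
def c(i,u,v): 
    return cv2.resize(i[v:v+50,u:u+66],(396,300),interpolation=cv2.INTER_CUBIC)
# 6x
cv2.imwrite("pics/crop0.png",np.vstack([np.hstack([c(a,210,200),c(a,335,280)]),np.hstack([c(b,205,215),c(b,355,255)])]))
E
```

```text
(no output)
```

View pics/crop0.png

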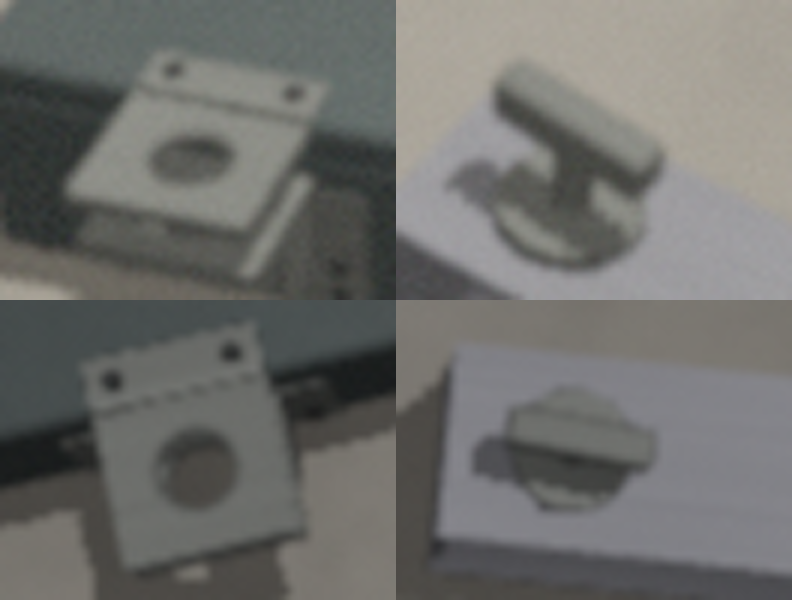

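```bash
cat > h.py <<'E'
import numpy as np
from rig import camera_info
np.set_printoptions(precision=4,suppress=True)
def ray(n,u,v):
    c=camera_info(n);f=240/np.tan(np.radians(c["fov_y"]/2))
    d=c["R"].T@np.array([(u-c["cx"])/f,(v-c["cy"])/f,1]);return -c["R"].T@c["t"],d
def atz(n,u,v,z):
    o,d=ray(n,u,v);return o+d*(z-o[2])/d[2]
def tri(*obs):
    A=0;b=0
    for n,u,v in obs:
        o,d=ray(n,u,v);d/=np.linalg.norm(d);P=np.eye(3)-np.outer(d,d);A=A+P;b=b+P@o
    return np.linalg.solve(A,b)
E
python3 - <<'E'
from h import *
from rig import manip
# crop panels -> pixels
C={'sh':("scene",210,200,0,0),'sp':("scene",335,280,396,0),'th':("top",205,215,0,300),'tp':("top",355,255,396,300)}
def px(k,x,y): n,u,v,ox,oy=C[k];return n,(x-ox+.5)/6-.5+u,(y-oy+.5)/6-.5+v
h=[px('sh',192,160),px('th',197,468)];p=[px('sp',580,127),px('tp',582,437)]
print("hole",tri(*h),[atz(*o,.090) for o in h]);print("pin",tri(*p),[atz(*o,.114) for o in p])
for k,a,b in(('sp',(505,82),(655,172)),('tp',(511,422),(652,450))):
    A=atz(*px(k,*a),.114);B=atz(*px(k,*b),.114);print("axis",A-B,np.degrees(np.arctan2(*(A-B)[:2])))
# tab direction: outer corners of tab at front/back
f=[atz(*px('th',*q),.09) for q in((85,365),(130,570),(305,530),(260,322))];print("tab",f)
# stand edge in top view
A=atz(*px('tp',460,345),.08);B=atz(*px('tp',790,378),.08);print("stand",A-B,np.degrees(np.arctan2(*(A-B)[:2])))
print("knob",atz("top",437,284,.114),atz("scene",424,332,.114))
E
```

```text
hole [0.5444 0.1275 0.0867] [array([0.5421, 0.1237, 0.09  ]), array([0.5428, 0.128 , 0.09  ])]
pin [ 0.4678 -0.1889  0.1135] [array([ 0.4683, -0.1902,  0.114 ]), array([ 0.467 , -0.1876,  0.114 ])]
axis [0.0087 0.0512 0.    ] 9.645696798316365
axis [0.0093 0.0487 0.    ] 10.842046260059623
tab [array([0.5804, 0.1701, 0.09  ]), array([0.5056, 0.1503, 0.09  ]), array([0.5206, 0.0884, 0.09  ]), array([0.5968, 0.1075, 0.09  ])]
stand [0.0109 0.1178 0.    ] 5.288672052839049
knob [ 0.4542 -0.2938  0.114 ] [ 0.4567 -0.2999  0.114 ]
```

```bash
cat >> h.py <<'E'
from scipy.spatial.transform import Rotation as Ro
from rig import manip
def Rt(a):  # tool down, y axis at world angle a (deg)
    a=np.radians(a);y=np.array([np.cos(a),np.sin(a),0]);z=np.array([0,0,-1.]);return np.column_stack([np.cross(y,z),y,z])
def plan(*tg):
    """tg: (x,y,z,yaw); each in the tool axes of the previous one, starting at the measured pose"""
    s=manip.get_state();R,p=s["tcp_rot"],s["tcp_pos"];print(s["time"],p,s["contact_force"],s["finger_gap"])
    for x,y,z,a in tg:
        T=Rt(a);q=np.array([x,y,z]);print(np.round(Ro.from_matrix(R.T@T).as_rotvec(degrees=True),1),np.round(1e3*R.T@(q-p)),"dist",np.round(1e3*np.linalg.norm(q-p)));R,p=T,q
E
python3 -c "
from h import *
plan((.37,.39,.24,40),(.49,.19,.23,20),(.49,-.02,.22,0),(.4675,-.189,.19,-10),(.4675,-.189,.107,-10))"
```

```text
0.1 [0.2449 0.5749 0.2418] [-0.7391  0.7121 -0.3266] 1.0013283500568368
[-0.1  0.  26.9] [-188. -121.    2.] dist 223.0
[ 0.  0. 20.] [-230.  -37.   10.] dist 233.0
[ 0.  0. 20.] [-197.  -72.   10.] dist 210.0
[ 0.  0. 10.] [-169.  -22.   30.] dist 173.0
[0. 0. 0.] [ 0.  0. 83.] dist 83.0
```

Emit:
arm_command(targets=[[0,0,5,-38,-24,0,0],[0,0,10,-75,-48,0,0],[0,0,16,-113,-72,1,0],[0,0,22,-150,-96,1,0],[0,0,27,-188,-121,2,0]])

```text
time: 0.6
tcp_pos: [0.3711, 0.3885, 0.2402]
tcp_rot: [[-0.639, 0.769, -0.0], [0.769, 0.639, 0.0], [0.0, -0.0, -1.0]]
contact_force: [0.7, 0.7, 0.7]
finger_gap: 1.0
grasp_force: 0.0
```

Emit:
arm_command(targets=[[0,0,4,-46,-7,2,0],[0,0,8,-92,-15,4,0],[0,0,12,-138,-22,6,0],[0,0,16,-184,-30,8,0],[0,0,20,-230,-37,10,0]])

```text
time: 1.1
tcp_pos: [0.4903, 0.188, 0.2301]
tcp_rot: [[-0.338, 0.941, -0.0], [0.941, 0.338, 0.0], [0.0, -0.0, -1.0]]
contact_force: [0.2, 0.5, -0.2]
finger_gap: 1.0
grasp_force: 0.0
```

Emit:
arm_command(targets=[[0,0,4,-40,-14,2,0],[0,0,8,-80,-29,4,0],[0,0,12,-120,-43,6,0],[0,0,16,-160,-58,8,0],[0,0,20,-197,-72,10,0]])

```text
time: 1.6
tcp_pos: [0.4888, -0.0217, 0.2201]
tcp_rot: [[0.004, 1.0, -0.0], [1.0, -0.004, 0.0], [0.0, -0.0, -1.0]]
contact_force: [1.7, 0.9, 0.6]
finger_gap: 0.995
grasp_force: 0.0
```

Emit:
arm_command(targets=[[0,0,3,-45,-6,8,0],[0,0,6,-90,-12,16,0],[0,0,8,-130,-17,23,0],[0,0,10,-169,-22,30,0],[0,0,10,-169,-22,30,0]])

```text
time: 2.1
tcp_pos: [0.4662, -0.1924, 0.1893]
tcp_rot: [[0.18, 0.984, -0.001], [0.984, -0.18, 0.0], [0.0, -0.001, -1.0]]
contact_force: [0.6, 0.4, -0.3]
finger_gap: 0.999
grasp_force: 0.0
```

```bash
python3 - <<'E'
from h import *
from rig import get_image
import cv2
plan((.4675,-.189,.107,-10))
a=get_image("scene");b=get_image("top")
cv2.imwrite("pics/s1.png",np.hstack([cv2.resize(a[180:380,270:470],(400,400),interpolation=2),cv2.resize(b[190:390,290:490],(400,400),interpolation=2)]))
E
```

```text
2.1 [ 0.4662 -0.1924  0.1893] [ 0.5986  0.4429 -0.3406] 0.9992121950389751
[-0.1 -0.  -0.4] [ 4.  1. 82.] dist 82.0
```

View pics/s1.png

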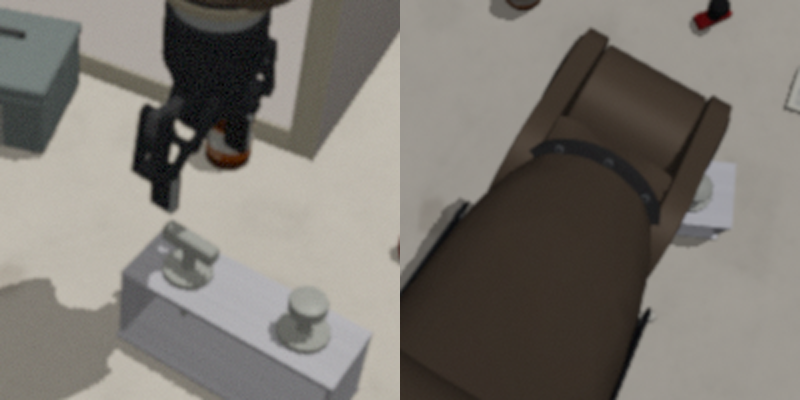

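The scene shows the open gripper straight above the crossbar (bar at about (190,243) in the crop), with the fingers on either side of it in x. I'll descend and close.

Emit:
arm_command(targets=[[0,0,0,2,0,22,0],[0,0,0,4,1,44,0],[0,0,0,4,1,62,0],[0,0,0,4,1,75,0],[0,0,0,4,1,82,0]], grip_force=50)

```text
time: 2.7
tcp_pos: [0.4686, -0.1837, 0.1075]
tcp_rot: [[0.173, 0.985, -0.001], [0.985, -0.173, 0.001], [0.001, -0.001, -1.0]]
contact_force: [0.9, 0.2, 0.3]
finger_gap: 1.0
grasp_force: 0.0
```

Emit:
arm_command(targets=[[0,0,0,0,0,0,100],[0,0,0,0,0,0,160],[0,0,0,0,0,0,255],[0,0,0,0,0,0,255],[0,0,0,0,0,0,255]])

```text
time: 3.2
tcp_pos: [0.4687, -0.1851, 0.1087]
tcp_rot: [[0.175, 0.985, 0.001], [0.985, -0.175, -0.0], [-0.0, 0.001, -1.0]]
contact_force: [-1.5, -0.1, 7.6]
finger_gap: 0.15
grasp_force: 53.5
```

Emit:
arm_command(targets=[[0,0,0,0,0,0,255],[0,0,0,0,0,0,255],[0,0,0,0,0,0,255],[0,0,0,0,0,0,255],[0,0,0,0,0,0,255]])

```text
time: 3.7
tcp_pos: [0.4687, -0.1852, 0.1087]
tcp_rot: [[0.175, 0.985, 0.001], [0.985, -0.175, -0.0], [-0.0, 0.001, -1.0]]
contact_force: [-0.5, 1.0, 6.0]
finger_gap: 0.153
grasp_force: 51.8
```

Emit:
arm_command(targets=[[0,0,0,0,0,-10,255],[0,0,0,0,0,-30,255],[0,0,0,0,0,-55,255],[0,0,0,0,0,-85,255],[0,0,0,0,0,-115,255]])

```text
time: 4.2
tcp_pos: [0.4683, -0.185, 0.2248]
tcp_rot: [[0.175, 0.985, -0.0], [0.985, -0.175, 0.0], [0.0, -0.0, -1.0]]
contact_force: [0.1, -0.5, -1.7]
finger_gap: 0.152
grasp_force: 50.8
```

```bash
python3 -c "
from h import *
plan((.49,-.02,.235,0),(.50,.10,.235,12))"
```

```text
4.2 [ 0.4683 -0.185   0.2248] [ 0.12   -0.4645 -1.7174] 0.1516988074462732
[ -0.   -0.  -10.1] [166.  -8. -10.] dist 167.0
[  0.   0. -12.] [120.  10.   0.] dist 120.0
```

Emit:
arm_command(targets=[[0,0,-2,28,-1,-2,255],[0,0,-4,62,-3,-4,255],[0,0,-6,98,-5,-6,255],[0,0,-8,134,-7,-8,255],[0,0,-10,166,-8,-10,255]])

```text
time: 4.7
tcp_pos: [0.4895, -0.0187, 0.234]
tcp_rot: [[-0.0, 1.0, 0.0], [1.0, 0.0, 0.0], [0.0, 0.0, -1.0]]
contact_force: [0.3, 0.4, -1.6]
finger_gap: 0.157
grasp_force: 50.8
```

Emit:
arm_command(targets=[[0,0,-3,32,2,0,255],[0,0,-6,64,5,0,255],[0,0,-9,92,8,0,255],[0,0,-11,112,10,0,255],[0,0,-12,120,10,0,255]])

```text
time: 5.2
tcp_pos: [0.4998, 0.1012, 0.2337]
tcp_rot: [[-0.209, 0.978, 0.0], [0.978, 0.209, 0.0], [0.0, 0.0, -1.0]]
contact_force: [-1.1, -0.9, -1.2]
finger_gap: 0.151
grasp_force: 50.8
```

```bash
python3 - <<'E'
from h import *
from rig import get_image
import cv2
plan((.5425,.126,.235,14))
a=get_image("scene");b=get_image("top")
cv2.imwrite("pics/s2f.png",a);cv2.imwrite("pics/t2f.png",b)
cv2.imwrite("pics/s2.png",np.hstack([cv2.resize(a[120:270,180:330],(450,450),interpolation=2),cv2.resize(b[180:300,190:310],(350,350),interpolation=2)[:, :].copy() if 0 else cv2.copyMakeBorder(cv2.resize(b[190:307,190:307],(350,350),interpolation=2),0,100,0,0,0)]))
E
```

```text
5.2 [0.4998 0.1012 0.2337] [-1.0664 -0.8601 -1.165 ] 0.15069607745884295
[ 0.  -0.  -1.9] [15. 47. -1.] dist 49.0
```

View pics/s2.png

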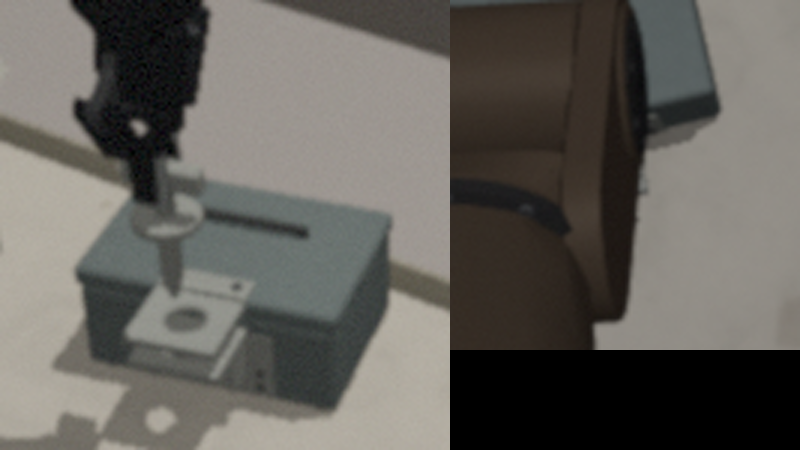

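The scene view shows the pin hanging upright in the gripper, with the collar at about (235.5,191.8) and the tip at about (238,218.5). The top view is hidden by the arm. I'll compare these with predicted projections to fit the pin's offset from the TCP.

```bash
python3 - <<'E'
from h import *
def pr(n,X):
    c=camera_info(n);f=240/np.tan(np.radians(c["fov_y"]/2));p=c["R"]@X+c["t"];return np.array([c["cx"]+f*p[0]/p[2],c["cy"]+f*p[1]/p[2]])
s=manip.get_state();p=s["tcp_pos"]
for off in (0,-.004,-.008):
    q=p+s["tcp_rot"][:,0]*off
    print(off,q,"collar",pr("scene",q+[0,0,.0053-.031]),"tip",pr("scene",q+[0,0,.0053-.09]))
    w=p.copy()
print("obs tip ->",atz("scene",238.2,218.5,p[2]+.0053-.09),"obs collar",atz("scene",235.3,191.8,p[2]+.0053-.031))
print("hole from same cam",atz("scene",241.6,226.25,.09), "top",atz("top",237.4,242.6,.09))
E
```

```text
0 [0.4997 0.1002 0.2335] collar [232.6706 191.7252] tip [235.449  217.7685]
-0.004 [0.5005 0.0963 0.2335] collar [234.6969 192.1652] tip [237.4033 218.2169]
-0.008 [0.5014 0.0924 0.2335] collar [236.7272 192.606 ] tip [239.3613 218.666 ]
obs tip -> [0.5006 0.0945 0.1488] obs collar [0.502  0.0961 0.2078]
hole from same cam [0.5421 0.1237 0.09  ] top [0.5428 0.1281 0.09  ]
```

```bash
python3 -c "
from h import *
plan((.5412,.1297,.215,12),(.5412,.1297,.18,12))"
```

```text
5.3 [0.4997 0.1002 0.2335] [-0.6425 -0.201  -1.0854] 0.15192275761321516
[-0. -0. -0.] [20. 47. 19.] dist 54.0
[0. 0. 0.] [ 0.  0. 35.] dist 35.0
```

Emit:
arm_command(targets=[[0,0,0,6,14,6,255],[0,0,0,13,30,14,255],[0,0,0,20,47,22,255],[0,0,0,20,47,29,255],[0,0,0,20,47,29,255]])

```text
time: 5.8
tcp_pos: [0.5416, 0.1284, 0.2029]
tcp_rot: [[-0.206, 0.979, -0.002], [0.979, 0.206, -0.0], [0.0, -0.002, -1.0]]
contact_force: [-0.5, -0.6, -1.9]
finger_gap: 0.15
grasp_force: 50.8
```

```bash
python3 - <<'E'
from h import *
from rig import get_image
import cv2
a=get_image("scene")
plan((.5412,.1297,.155,12))
cv2.imwrite("pics/s3.png",cv2.resize(a[170:270,190:310],(720,600),interpolation=2))
E
```

```text
5.85 [0.5415 0.1283 0.2036] [ 0.0905 -0.4162 -0.5268] 0.15319261866789763
[-0.1 -0.  -0.1] [ 1.  0. 49.] dist 49.0
```

View pics/s3.png

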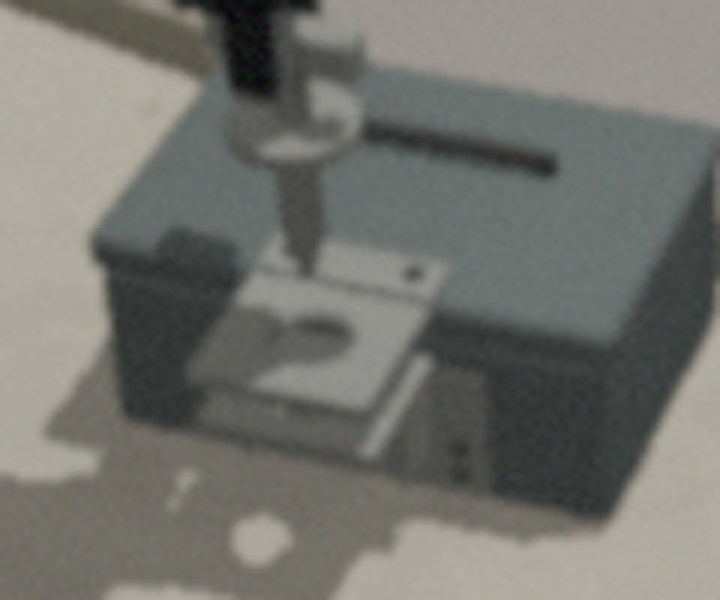

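```bash
python3 -c "
from h import *
print(atz('scene',240.9,215.4,.119),atz('scene',239.1,189.9,.178),atz('scene',241.6,226.25,.09))"
```

```text
[0.5408 0.1216 0.119 ] [0.5433 0.122  0.178 ] [0.5421 0.1237 0.09  ]
```

The tip is at about (240.9,215.4), which puts it within 2–3 mm of the hole axis. I'll shift 2 mm and insert.

Emit:
arm_command(targets=[[0,0,0,2,1,8,255],[0,0,0,2,1,20,255],[0,0,0,2,1,32,255],[0,0,0,2,1,42,255],[0,0,0,2,1,50,255]])

```text
time: 6.35
tcp_pos: [0.5421, 0.1311, 0.1531]
tcp_rot: [[-0.207, 0.978, -0.001], [0.978, 0.207, -0.0], [0.0, -0.001, -1.0]]
contact_force: [0.8, 0.3, -1.0]
finger_gap: 0.145
grasp_force: 50.8
```

Emit:
arm_command(targets=[[0,0,0,0,0,5,255],[0,0,0,0,0,12,255],[0,0,0,0,0,19,255],[0,0,0,0,0,25,255],[0,0,0,0,0,28,255]])

```text
time: 6.85
tcp_pos: [0.5422, 0.1311, 0.1257]
tcp_rot: [[-0.207, 0.978, -0.001], [0.978, 0.207, 0.0], [0.0, -0.001, -1.0]]
contact_force: [-0.1, 0.0, -1.5]
finger_gap: 0.153
grasp_force: 50.8
```

```bash
python3 - <<'E'
from h import *
from rig import get_image
import cv2
a=get_image("scene")
plan((.5412,.1297,.12,12))
cv2.imwrite("pics/s4.png",cv2.resize(a[170:270,190:310],(720,600),interpolation=2))
E
```

```text
6.9 [0.5422 0.1312 0.1255] [-1.0421  0.5247 -0.8845] 0.15551920802850694
[-0.  -0.  -0.1] [-1. -1.  5.] dist 6.0
```

View pics/s4.png

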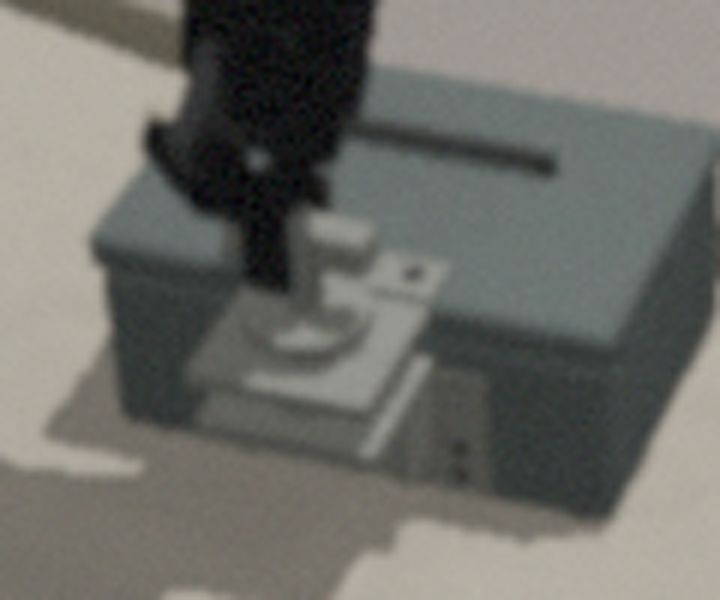

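The shank is through the hole, and the collar (at about (307,330)) sits just above the tab. I'll lower the last few millimetres and open.

Emit:
arm_command(targets=[[0,0,0,0,0,2,255],[0,0,0,0,0,4,255],[0,0,0,0,0,6,255],[0,0,0,0,0,6,255],[0,0,0,0,0,6,255]], grip_force=20)

```text
time: 7.4
tcp_pos: [0.5424, 0.1312, 0.1204]
tcp_rot: [[-0.207, 0.978, 0.0], [0.978, 0.207, 0.0], [0.0, 0.0, -1.0]]
contact_force: [0.1, -0.7, -2.0]
finger_gap: 0.147
grasp_force: 50.8
```

Emit:
arm_command(targets=[[0,0,0,0,0,0,170],[0,0,0,0,0,0,120],[0,0,0,0,0,0,60],[0,0,0,0,0,0,0],[0,0,0,0,0,0,0]])

```text
time: 7.9
tcp_pos: [0.5424, 0.1312, 0.1203]
tcp_rot: [[-0.207, 0.978, 0.0], [0.978, 0.207, 0.0], [0.0, 0.0, -1.0]]
contact_force: [0.4, 0.3, -0.4]
finger_gap: 0.979
grasp_force: 0.0
```

Emit:
arm_command(targets=[[0,0,0,0,0,0,0],[0,0,0,0,0,-5,0],[0,0,0,0,0,-20,0],[0,0,0,0,0,-45,0],[0,0,0,0,0,-70,0]])

```text
time: 8.4
tcp_pos: [0.5422, 0.1311, 0.1912]
tcp_rot: [[-0.207, 0.978, -0.001], [0.978, 0.207, 0.0], [0.0, -0.001, -1.0]]
contact_force: [-0.5, -0.3, -0.1]
finger_gap: 1.0
grasp_force: 0.0
```

Emit:
arm_command(targets=[[0,0,0,-10,-25,-20,0],[0,0,0,-30,-40,-40,0],[0,0,0,-60,-50,-60,0],[0,0,0,-90,-50,-70,0],[0,0,0,-120,-50,-70,0]])

```text
time: 8.9
tcp_pos: [0.5186, 0.0023, 0.2625]
tcp_rot: [[-0.207, 0.978, 0.004], [0.978, 0.207, -0.0], [-0.001, 0.003, -1.0]]
contact_force: [0.7, 0.3, 0.2]
finger_gap: 1.0
grasp_force: 0.0
```

```bash
python3 - <<'E'
from h import *
from rig import get_image
import cv2
a=get_image("scene");b=get_image("top")
plan()
c=lambda i,u,v:cv2.resize(i[v:v+100,u:u+66],(396,600),interpolation=2)
cv2.imwrite("pics/s5.png",np.hstack([c(a,210,170),c(b,205,180)]))
E
```

```text
9.0 [0.5188 0.0009 0.261 ] [-0.0983 -0.2164 -0.3479] 0.9970772046541067
```

View pics/s5.png

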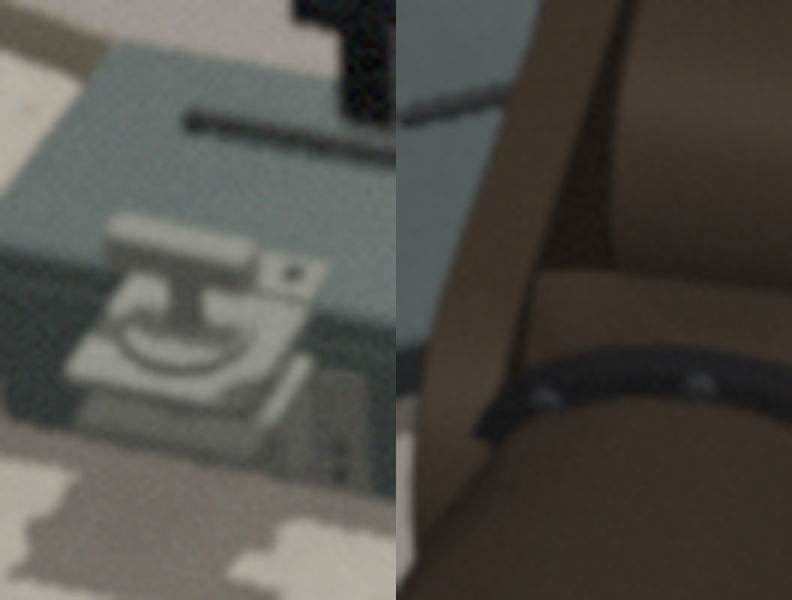

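The pin stands upright in the hole with its collar flat on the tab: bar centre at about (181,247) in the crop, collar at about (180,335). The lid is shut and the gripper is clear, so I'll check the bar position numerically and hand in.

```bash
python3 -c "
from h import *
print(atz('scene',239.8,210.8,.124))
print(manip.close_job())"
```

```text
[0.5465 0.1281 0.124 ]
the job is handed in; nothing more can be done
None
```

The lock pin is in the lid's hole with its collar resting on the tab; its bar measures about 5 mm from the hole's axis, the lid is shut, the short pin was left in the stand, and the job was handed in at about 9 s (no verdict was returned).

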